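# Rock the pendulum gauge on the uneven stud

## Robot

A 6-joint arm with a two-finger parallel gripper is mounted at the origin on the work surface. World frame = base frame: x ahead of the robot, y to its left, z up, the work surface at z = 0. Lengths are in m, angles in degrees, forces in N, time in s.
With the tool pointing down it reaches from about 0.35 to 0.875 m from the base axis. Payload 4.2 kg.
Tool frame: the origin (TCP) lies midway between the tips of the shut fingers; the grasp point (between the pads) lies 19 mm behind it; z points along the fingers, y is the direction in which the jaws open and shut (so a half turn about z gives the same grasp; the last joint's range is limited). The gripper opens to 87 mm and grips with 3 to 60 N. Pads are 19 mm wide; open, the fingers measure 117 mm over their backs; the gripper's body (75 mm by 190 mm) begins 51 mm behind the grasp point.
Start: joints at [-60.183, 22.042, 0.453, 0, -68.411, -14.817], TCP at [0.162, -0.604, 0.223] pointing down, gripper open.
Joint ranges: [-179.83, 179.83], [-69.29, 118.12], [-61.27, 80.66], [-181.25, 117.63], [-171.15, -9.14], [-177.46, 177.46]. Speed limits (degrees/s): [159.86, 159.86, 180, 180, 180, 180].

## Interface

Orientations are given as a 3x3 rotation matrix whose columns are the frame's x, y, z axes.
In Python, from station import r gives the robot as it stands.
- The arm moves only by the tool play_rows, never from a script. Its argument "commands" is a list that holds one entry, the list of rows, each a list of 7 numbers: the shift along the world's x, y, z in m, then the turn, a rotation vector about the world's x, y, z in rad, then the closure, from 0 (fully open) to 1 (shut). A call has 1 to 5 rows; each row is the pose to reach, as a shift and turn from the pose commanded when the call began; what a row does not reach only later rows make up. A row lasts 1/10 s, in which the tool goes at most 50 mm and 8.59 degrees, less where a joint would pass 70% of its speed; a pose out of reach is approached as far as the arm can. A call with a gripper value outside its range is refused whole. The fingers move at their own pace and stop on an object; the grip force is fixed at half the most. Time passes only in rows, so rows that repeat a pose let the fingers close. It gives the time, the measured TCP pose, the force and the opening at its end, in the units of the state.
- r.sense(): the state, without advancing time (a new reading comes with each control period).
- r.capture(name): name is "side" or "top" or "wrist"; returns a dict with "image" (480x640x3 uint8, red, green, blue), "range_z" (480x640 float32, m along the optical axis (not along the pixel's ray), 0 where there is no reading), "intrinsics" (3x3 intrinsics, pixels), "k1" (the pictures are not rectified: a ray, as slopes to the right and down, at radius r is drawn at 1 + k1 r^2 times it, then the intrinsics apply), "extrinsics" (4x4, takes a point from camera to world coordinates); the wrist camera has in their place "mount" (4x4, takes a point from camera to tool coordinates, whose origin is the TCP and whose axes are the flange's). Camera axes: x right, y up, looking along -z (the intrinsics and any distortion apply to the point x, -y, -z); pixel columns grow to the right and rows downward; lengths in m; the calibration is good to about 2 mm. A picture is of the moment at which its call begins: read the wrist's pose just before it.
- r.finish_job(): hands the job in, once; it reports no verdict.
The state is a dict: "time_s": time; "joints": joint angles; "joint_velocities": joint speeds; "effort": joint torques, N m; "tcp_pos": TCP position; "ee_rot": TCP orientation; "wrist_force": force on the tool from outside, world axes, zero at the start; "moment": the same for the moment, N m; "gripper_width": opening from 0.0 (shut) to 1.0 (fully open).
Only numpy, scipy, OpenCV 4.12 (cv2) and the standard library are available. Lean on these libraries where they do the work, as an engineer would, in place of code of your own. Each camera call takes 0.05 s, during which the arm holds its last target. There are 200 camera calls.

## Task

I want to measure the packing that this uneven stud block needs: pick up the angle gauge by its handle, carry it upright and stand it, still upright, on the stud, so that the middle of its foot rests across the middle of the rounded ridge. Then, keeping its foot on the ridge, rock it sideways until its swinging pointer settles on the setting mark of its dial, and finish still holding it so, with the pointer at rest on the mark, resting on the ridge without pressing hard; do not put it down or let go. Do not knock the gauge over, and leave the other things on the bench where they are.

Things in the scene. Friction and masses are not known exactly. Their poses are not given: they have to be found in the camera images.
- gauge: Angle gauge, loose, 0.3-0.55 kg, upright on the bench. Brass foot 44 (x) by 70 (y) by 8 mm; on it an upright disc, 128 mm across, 10 thick, centre 76 up, its white dial facing the gauge's +x, away from the robot (yaw within 0.5 rad of world); on top a dark wooden handle 26 (x) by 22 mm (y), 148 to 190 up: grip it across y at 170. Origin: centre of the foot's underside; z up.
- pointer (a joint): Dark pendulum pointer on the dial, angle relative to the gauge, rad: 0 = along gauge -z, positive = towards gauge +y. Pivot on the centre line, 110 mm above the foot's underside. It hangs plumb, swings freely (2.2 Hz) and settles in 2 s: leaning the handle towards gauge +y by an angle moves it by that angle to +y on the dial.
- pointer_tip (a point): Lower tip of the pointer, 78 mm from its pivot.
- mark (a joint): Angle of the setting mark about the same pivot, rad, same sense (positive = towards gauge +y). Already set, between 0.2 and 0.42; stiff, turns with the gauge. The mark is the one stout dark tab, 12 mm wide and 9 tall, near the dial's lower rim; the thin lines (10 degrees apart) are only graduations.
- mark_tip (a point): Middle of the setting mark's inner edge, 78 mm from the pivot: where the pointer tip must settle.
- stud: Uneven stud block, fixed: pale wood offcut 64 (x) by 92 (y) by 14 mm with a steel ridge, 44 mm long along the block's x, between lower steel shoulders of unequal height (26 and 19 mm above the bench). The ridge's top is a half round of 8 mm radius, axis 42 and crest 50 mm above the bench. Origin: centre of the underside. Yaw within 0.4 rad of world.
- stud_ridge (a point): Middle of the ridge's crest, 50 mm above the bench.
- loupe: Bystander: black eyeglass loupe, 38 mm across, 30 tall; leave it alone. Origin: underside centre.
- watch: Bystander: round steel watch case, 42 mm across, 11 thick; leave it alone. Origin: underside centre.
- driver: Bystander: small brass screwdriver, 110 mm, lying; leave it alone. Origin: underside centre.
- dish: Bystander: small white bowl, 56 mm across, 22 tall; leave it alone. Origin: underside centre.
- jar: Bystander: small amber jar, 34 mm across, 45 tall; leave it alone. Origin: underside centre.
- weight: Bystander: brass weight with a knob, 30 mm across, 38 tall; leave it alone. Origin: underside centre.
- tweezers: Bystander: steel tweezers, 110 mm, lying; leave it alone. Origin: underside centre.

How it is judged (in metres and radians):
On the way:
1. the gauge, held, stands upright (within 8 degrees) on the ridge of the stud, the middle of its foot within 15 mm of the middle of the ridge, its pointer not yet on the mark (horizontal distance between gauge and stud_ridge below 0.015 m and height (world z) of gauge above 0.035 m and contact force between the fingers and gauge above 1 N and contact force between gauge and stud above 0.3 N and angle between gauge's own z axis and vertical below 0.14 rad and distance between pointer_tip and mark_tip above 0.007 m), for 0.2 s.
At the end, for the whole second after the job is handed in: The gauge is still gripped, its foot on the ridge (contact 0.2 to 20 N, middle of the foot within 15 mm of the middle of the ridge and over 35 mm above the bench); the pointer tip stays within 6 mm of the middle of the mark's inner edge (within the mark's width), slower than 0.4 rad/s (horizontal distance between gauge and stud_ridge below 0.015 m and height (world z) of gauge above 0.035 m and contact force between the fingers and gauge above 1 N and contact force between gauge and stud between 0.2 and 20 N and distance between pointer_tip and mark_tip below 0.006 m and velocity of joint pointer between -0.4 and 0.4 rad/s); the arm keeps its last pose, push and grip.
It fails at once if the gauge is knocked over (over 45 degrees) (angle between gauge's own z axis and vertical above 0.79 rad).
It fails at once if the gauge is tipped (over 10 degrees) while its foot is lifted clear of the ridge (over 65 mm above the bench) (angle between gauge's own z axis and vertical above 0.175 rad and height (world z) of gauge above 0.065 m).
It fails at once if a bystander is disturbed (moved over 20 mm) (distance of any of loupe, watch, driver, dish, jar, weight, tweezers from where it was at the start of the episode above 0.02 m).
It also fails if it takes over 67 s, if anything falls off the work surface, if the arm or the gripper's body presses on something with over 40 N, if the wrist force passes 120 N, or if a joint passes its speed limit or range.

## Working session

There is one attempt and no reset: what is moved stays moved. The work goes in short steps, Python scripts to look and compute and a tool call to move; the robot and the scene stay as the last step left them, time stands still between calls to the robot, and variables do not carry over. Pictures are saved under pics/ and viewed, about 8 in all and at most 12, crops included, and the job is handed in when it is done.

Besides the shell and the picture viewer there is one more tool, called as name(argument=value, ...) on one line, values as JSON. play_rows: Moves the arm, as the interface text tells. Its arguments: {"type":"object","properties":{"commands":{"type":"array","items":{"type":"array","items":{"type":"array","items":{"type":"number"}}}}},"required":["commands"]}

```bash
mkdir -p pics; cat > h.py <<'E'
import numpy as np, cv2
from station import r
def cap(n, save=None):
    s=r.sense(); c=r.capture(n)
    if 'extrinsics' in c: T=np.array(c['extrinsics'])
    else:
        W=np.eye(4); W[:3,:3]=s['ee_rot']; W[:3,3]=s['tcp_pos']; T=W@np.array(c['mount'])
    c['T']=T; c['K']=np.array(c['intrinsics'])
    if save: cv2.imwrite('pics/'+save,c['image'][:,:,::-1])
    return c
def cloud(c):
    K=c['K'];k=c['k1']; h,w=c['range_z'].shape
    u,v=np.meshgrid(np.arange(w),np.arange(h))
    P=np.stack([u,v],-1).reshape(-1,1,2).astype(float)
    n=cv2.undistortPoints(P,K,np.array([k,0,0,0.]))[:,0]
    z=c['range_z'].ravel().astype(float)
    X=np.stack([n[:,0]*z,-n[:,1]*z,-z,np.ones_like(z)],0)
    Wd=(c['T']@X)[:3].T.reshape(h,w,3); Wd[c['range_z']==0]=np.nan
    return Wd
def ray(c,u,v):
    n=cv2.undistortPoints(np.array([[[u,v]]],float),c['K'],np.array([c['k1'],0,0,0.]))[0,0]
    return c['T'][:3,3], c['T'][:3,:3]@np.array([n[0],-n[1],-1])
def proj(c,p):
    q=np.linalg.inv(c['T'])@np.append(p,1); x=q[0]/-q[2]; y=-q[1]/-q[2]; f=1+c['k1']*(x*x+y*y)
    return c['K'][0,0]*x*f+c['K'][0,2], c['K'][1,1]*y*f+c['K'][1,2]
E
python3 - <<'E'
from h import *
s=r.sense(); print(s['time_s'],s['tcp_pos'],s['ee_rot'],s['wrist_force'],s['gripper_width'])
for n in ['top','side']:
    c=cap(n,n+'0.png'); print(n,np.round(c['T'],3).tolist(),c['K'][0,0],c['k1'])
    np.savez(n+'0.npz',W=cloud(c),img=c['image'])
E
```

```text
0.0 [ 0.16161684 -0.60311648  0.22144949] [[-9.65980191e-01 -2.58615255e-01 -6.48473482e-04]
 [-2.58616056e-01  9.65977893e-01  2.10852632e-03]
 [ 8.11139735e-05  2.20450032e-03 -9.99997567e-01]] [-0.3544606   0.16725955  0.3845323 ] 1.0010425474744407
top [[-0.102, 0.971, -0.214, 0.365], [-0.995, -0.101, 0.017, 0.025], [-0.005, 0.215, 0.977, 1.024], [0.0, 0.0, 0.0, 1.0]] 490.0656882829162 -0.013276930007210164
side [[-0.76, 0.455, -0.465, 0.005], [-0.65, -0.543, 0.531, 0.653], [-0.011, 0.706, 0.709, 0.944], [0.0, 0.0, 0.0, 1.0]] 610.2483954067499 0.056174674466468254
```

View pics/top0.png

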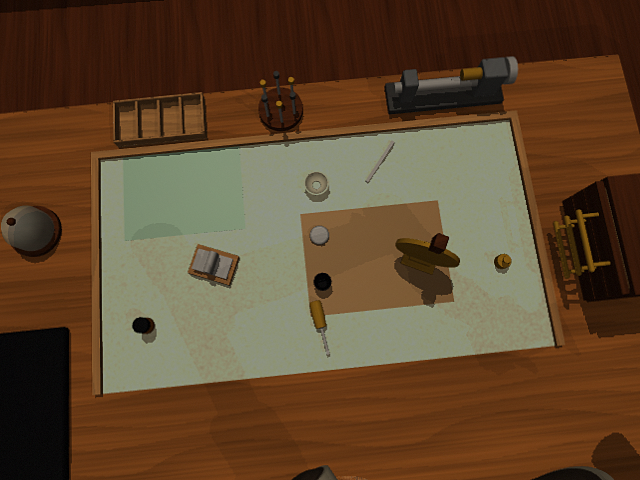

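View pics/side0.png

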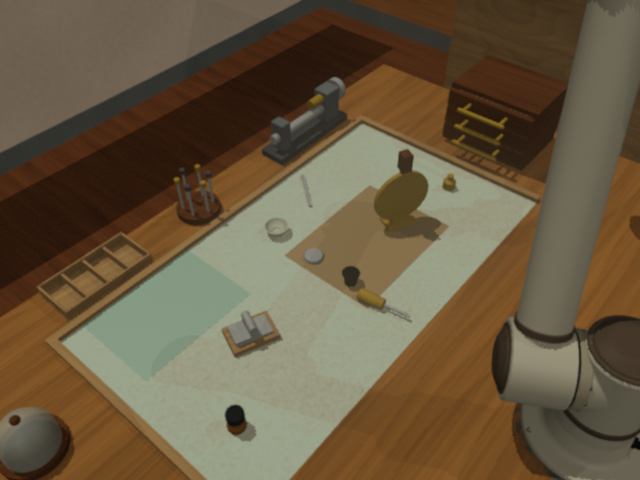

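Top view: gauge at about (427,255) with its handle at (440,241), stud at (213,265). The side view shows only the gauge's back, so the dial has to be seen another way.

```bash
python3 - <<'E'
from h import *
from scipy.optimize import minimize
for n in ['top','side']:
    W=np.load(n+'0.npz')['W']; P=W.reshape(-1,3); P=P[np.isfinite(P[:,0])]
    b=P[(P[:,0]>.2)&(P[:,0]<.7)&(abs(P[:,1])<.4)&(abs(P[:,2])<.02)]
    print(n,'bench z',np.median(b[:,2]))
    def fit(Q):
        (c,wh,a)=cv2.minAreaRect(Q[:,:2].astype(np.float32)*1000); return np.round(c,1),np.round(wh,1),round(a,1),len(Q)
    g=P[(abs(P[:,0]-.42)<.2)&(abs(P[:,1]+.2)<.13)]
    hd=g[(g[:,2]>.155)]; print('handle',fit(hd),'zmax',hd[:,2].max(), 'top',fit(g[g[:,2]>.182]))
    for lo,hi in [(.03,.06),(.06,.1),(.1,.135)]:
        d=g[(g[:,2]>lo)&(g[:,2]<hi)]
        d=d[(abs(d[:,:2]-np.median(hd[:,:2],0)).max(1)<.1)]
        print('disc',lo,fit(d),d.mean(0))
    s=P[(abs(P[:,0]-.4)<.12)&(abs(P[:,1]-.3)<.1)]
    for lo,hi in [(.006,.06),(.016,.06),(.034,.06),(.044,.06)]:
        q=s[(s[:,2]>lo)&(s[:,2]<hi)]; print('stud',lo,fit(q),q.mean(0).round(4),q[:,2].max())
s=r.capture('wrist'); print(np.round(s['mount'],3).tolist(),s['intrinsics'][0],s['k1'])
E
```

```text
top bench z 0.0007093959540778183
handle (array([ 390.9, -172.7]), array([ 35.5, 286.3]), 71.6, 1062) zmax 0.7009762402928187 top (array([ 390.9, -172.7]), array([ 35.5, 286.3]), 71.6, 984)
disc 0.03 (array([0., 0.]), array([0., 0.]), 0.0, 0) [nan nan nan]
disc 0.06 (array([0., 0.]), array([0., 0.]), 0.0, 0) [nan nan nan]
disc 0.1 (array([0., 0.]), array([0., 0.]), 0.0, 0) [nan nan nan]
stud 0.006 (array([406.3, 299.8]), array([190.1, 235.3]), 87.5, 422) [0.4504 0.3288 0.0306] 0.05095996671220748
stud 0.016 (array([477.1, 292.4]), array([ 31.4, 202.1]), 29.5, 295) [0.4407 0.3527 0.0388] 0.05095996671220748
stud 0.034 (array([435.1, 366.7]), array([30.4, 30.8]), 36.2, 224) [0.4349 0.3658 0.0444] 0.05095996671220748
stud 0.044 (array([434.9, 366.6]), array([29.9, 29.1]), 56.3, 142) [0.4358 0.3663 0.0459] 0.05095996671220748
side bench z 0.0011636906507255795
handle (array([ 374.3, -145.3]), array([ 25. , 337.3]), 65.7, 347) zmax 0.6250531333981093 top (array([ 374.1, -145.8]), array([ 23.7, 337.3]), 65.8, 189)
disc 0.03 (array([ 510.5, -207. ]), array([121.7,   9.5]), 63.5, 429) [ 0.51
[... 237 characters left out ...]
11654129]
stud 0.006 (array([415. , 288.5]), array([203.4, 187.5]), 3.2, 696) [0.4467 0.3338 0.0288] 0.049094675818542766
stud 0.016 (array([472.8, 292.4]), array([ 31.3, 201.7]), 27.1, 475) [0.4372 0.3593 0.0371] 0.049094675818542766
stud 0.034 (array([434.2, 367.8]), array([30.6, 30.9]), 17.9, 325) [0.4332 0.3687 0.0442] 0.049094675818542766
stud 0.044 (array([434.5, 367.6]), array([30.1, 30.3]), 17.6, 224) [0.4342 0.3682 0.0458] 0.049094675818542766
[[0.001, 0.966, 0.257, 0.071], [1.0, -0.001, -0.0, 0.0], [-0.0, 0.257, -0.966, -0.161], [0.0, 0.0, 0.0, 1.0]] [368.56123909   0.         321.28447239] -0.04770576932069108<stdin>:14: RuntimeWarning: Mean of empty slice.
  ret = um.true_divide(
```

```bash
python3 - <<'E'
from h import *
def fit(Q):
    (c,wh,a)=cv2.minAreaRect(Q[:,:2].astype(np.float32)*1000); return np.round(c,1),np.round(wh,1),round(a,1),len(Q)
def line(Q):
    u,s,v=np.linalg.svd(Q[:,:2]-Q[:,:2].mean(0),full_matrices=False); return np.degrees(np.arctan2(v[0,1],v[0,0])),np.round(s/np.sqrt(len(Q))*1000,1)
box={'top':[(380,225,465,300),(180,235,250,295)],'side':[(365,145,440,240),(215,305,285,360)]}
for n in ['top','side']:
    W=np.load(n+'0.npz')['W']
    for k,(a,b,c,d) in zip(['gauge','stud'],box[n]):
        P=W[b:d,a:c].reshape(-1,3); P=P[np.isfinite(P[:,0])]; P=P[P[:,2]<.21]
        zs=[(.15,.2),(.18,.2),(.04,.07),(.07,.1),(.1,.135),(.005,.012)] if k=='gauge' else [(.006,.06),(.009,.017),(.017,.028),(.034,.06),(.046,.06)]
        for lo,hi in zs:
            Q=P[(P[:,2]>lo)&(P[:,2]<hi)]
            if len(Q)>8: print(n,k,lo,fit(Q),'line',line(Q),'mean',Q.mean(0).round(4),Q[:,2].max().round(4))
E
```

```text
top gauge 0.15 (array([ 515.2, -207.9]), array([22.4, 26.5]), 62.9, 290) line (np.float64(162.03596096417525), array([8.3, 6.9])) mean [ 0.5134 -0.2053  0.1827] 0.1947
top gauge 0.18 (array([ 515.1, -208.1]), array([21.9, 26.5]), 63.0, 208) line (np.float64(152.8890886381859), array([7.9, 6.5])) mean [ 0.5145 -0.2071  0.1894] 0.1947
top gauge 0.04 (array([ 511.5, -204.8]), array([121.5,   2.2]), 63.8, 211) line (np.float64(-116.21636128630166), array([34.1,  0.4])) mean [ 0.5111 -0.2059  0.0559] 0.0699
top gauge 0.07 (array([ 513.8, -206.9]), array([126.7,   8.9]), 62.7, 263) line (np.float64(-116.79286382007339), array([38.1,  1.4])) mean [ 0.513  -0.2031  0.0857] 0.0999
top gauge 0.1 (array([ 515.5, -208.4]), array([117.,  12.]), 63.9, 381) line (np.float64(-116.77568901357664), array([36. ,  3.1])) mean [ 0.5148 -0.2039  0.1185] 0.135
top gauge 0.005 (array([ 510.6, -213.9]), array([169. , 155.5]), 83.9, 313) line (np.float64(56.43463661817451), array([30.1, 26.1])) mean [ 0.5049 -0.202   0.0075] 0.0118
top stud 0.006 (array([557. , 212.9]), array([106. , 101.6]), 68.0, 1367) line
[... 1899 characters left out ...]
8. ])) mean [0.5406 0.2266 0.0226] 0.0545
side stud 0.009 (array([546. , 221.4]), array([92.7, 69.8]), 67.1, 584) line (np.float64(68.45082619928287), array([32.5, 20.9])) mean [0.5359 0.2262 0.0139] 0.017
side stud 0.017 (array([544.4, 222.7]), array([90.6, 59.9]), 68.8, 643) line (np.float64(70.03536953128123), array([24.8, 14.6])) mean [0.5442 0.2258 0.0226] 0.028
side stud 0.034 (array([545.1, 222.1]), array([15.9, 48. ]), 67.7, 217) line (np.float64(159.2961175917158), array([14.2,  4.5])) mean [0.5432 0.2239 0.0469] 0.0545
side stud 0.046 (array([545.4, 222.6]), array([14.8, 48. ]), 67.7, 150) line (np.float64(158.28797007758396), array([13.5,  3.9])) mean [0.5454 0.2224 0.0493] 0.0545
```

play_rows(commands=[[[0.018,0.02,0.01,0,0,0.12,0],[0.036,0.04,0.02,0,0,0.24,0],[0.054,0.06,0.03,0,0,0.36,0],[0.072,0.08,0.04,0,0,0.48,0],[0.09,0.1,0.05,0,0,0.6,0]]])

```text
time_s: 0.65
tcp_pos: [0.2523, -0.5026, 0.2725]
ee_rot: [[-0.647, -0.762, -0.0], [-0.762, 0.647, 0.001], [-0.0, 0.001, -1.0]]
wrist_force: [1.1, -0.8, -0.4]
gripper_width: 0.999
```

play_rows(commands=[[[0.018,0.02,0,0,0,0.12,0],[0.036,0.04,0,0,0,0.24,0],[0.054,0.06,0,0,0,0.36,0],[0.072,0.08,0,0,0,0.48,0],[0.09,0.1,0,0,0,0.6,0]]])

```text
time_s: 1.15
tcp_pos: [0.3423, -0.4026, 0.2723]
ee_rot: [[-0.104, -0.995, -0.0], [-0.995, 0.104, 0.0], [-0.0, 0.0, -1.0]]
wrist_force: [1.1, -0.2, 0.0]
gripper_width: 0.998
```

play_rows(commands=[[[0.018,0.02,0,0,0,0.12,0],[0.036,0.04,0,0,0,0.24,0],[0.054,0.06,0,0,0,0.36,0],[0.072,0.08,0,0,0,0.48,0],[0.09,0.1,0,0,0,0.6,0]]])

```text
time_s: 1.65
tcp_pos: [0.4322, -0.3026, 0.2723]
ee_rot: [[0.476, -0.88, -0.0], [-0.88, -0.476, 0.0], [-0.001, 0.0, -1.0]]
wrist_force: [-0.7, -0.3, 0.1]
gripper_width: 0.999
```

play_rows(commands=[[[0.018,0.02,0,0,0,0.12,0],[0.036,0.04,0,0,0,0.24,0],[0.054,0.06,0,0,0,0.36,0],[0.072,0.08,0,0,0,0.48,0],[0.083,0.095,0,0,0,0.61,0]]])

```text
time_s: 2.15
tcp_pos: [0.5156, -0.2074, 0.272]
ee_rot: [[0.894, -0.447, -0.001], [-0.447, -0.894, 0.0], [-0.001, 0.0, -1.0]]
wrist_force: [1.1, 0.5, -0.3]
gripper_width: 1.004
```

```bash
python3 - <<'E'
from h import *
s=r.sense(); print(s['time_s'],s['tcp_pos'],s['ee_rot'],s['joints'],s['wrist_force'])
c=cap('wrist','w1.png'); W=cloud(c); P=W.reshape(-1,3)
Q=P[np.isfinite(P[:,0])&(abs(P[:,0]-.515)<.03)&(abs(P[:,1]+.208)<.03)&(P[:,2]>.18)&(P[:,2]<.2)]
print(cv2.minAreaRect(Q[:,:2].astype(np.float32)*1000),Q.mean(0),len(Q))
E
```

```text
2.15 [ 0.51562719 -0.20740874  0.27202447] [[ 8.94395536e-01 -4.47276402e-01 -6.66660313e-04]
 [-4.47276306e-01 -8.94395784e-01  2.96012600e-04]
 [-7.28657624e-04  3.34290139e-05 -9.99999734e-01]] [-5.21015026e+00  1.34865369e+01 -4.66428995e+00 -1.41212229e-02
 -7.18887528e+01  6.86454694e+01] [ 1.07174072  0.54235322 -0.28242   ]
((514.8544311523438, -211.42738342285156), (21.55118179321289, 26.15220069885254), 63.283897399902344) [ 0.51569158 -0.21163278  0.18851793] 1195
```

View pics/w1.png

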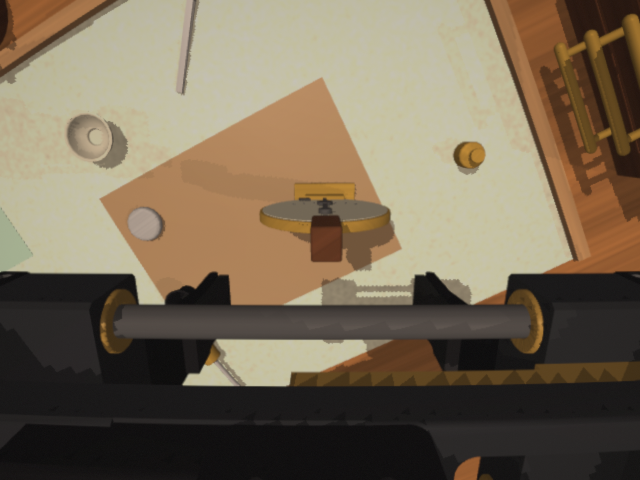

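The dial is visible on the camera side: pointer at about (325,205), mark at about (305,199), with image left being gauge +y. Next I go down and grip.

play_rows(commands=[[[0,-0.001,-0.03,0,0,0,0],[0,-0.002,-0.06,0,0,0,0],[0,-0.002,-0.09,0,0,0,0],[0,-0.002,-0.11,0,0,0,0],[0,-0.002,-0.121,0,0,0,0]]])

```text
time_s: 2.7
tcp_pos: [0.5134, -0.2106, 0.1493]
ee_rot: [[0.891, -0.454, -0.004], [-0.454, -0.891, 0.001], [-0.004, 0.001, -1.0]]
wrist_force: [-0.7, -0.0, -0.2]
gripper_width: 1.007
```

play_rows(commands=[[[0,0,0,0,0,0,0.3],[0,0,0,0,0,0,0.5],[0,0,0,0,0,0,0.65],[0,0,0,0,0,0,0.8],[0,0,0,0,0,0,1]]])

```text
time_s: 3.2
tcp_pos: [0.5152, -0.2107, 0.1524]
ee_rot: [[0.892, -0.453, 0.002], [-0.453, -0.892, -0.0], [0.001, -0.001, -1.0]]
wrist_force: [0.5, -0.0, -0.0]
gripper_width: 0.63
```

play_rows(commands=[[[0,0,0,0,0,0,1],[0,0,0,0,0,0,1],[0,0,0,0,0,0,1],[0,0,0,0,0,0,1],[0,0,0,0,0,0,1]]])

```text
time_s: 3.7
tcp_pos: [0.5149, -0.2107, 0.1516]
ee_rot: [[0.892, -0.453, 0.0], [-0.453, -0.892, -0.0], [0.0, -0.0, -1.0]]
wrist_force: [0.4, -0.1, 0.4]
gripper_width: 0.251
```

```bash
python3 - <<'E'
from h import *
s=r.sense(); print(s['time_s'],s['tcp_pos'],s['wrist_force'],s['moment'],s['gripper_width'])
c=cap('wrist'); im=c['image'][:,:,::-1]
R=np.array(s['ee_rot']);x,y=R[:,0],-R[:,1]
o=np.array(s['tcp_pos']); o[2]=0
for nm,p in [('pivot',(0.006,0,.11)),('tip0',(.006,0,.032)),('foot+y',(.022,.035,.008)),('foot-y',(.022,-.035,.008))]:
    print(nm,np.round(proj(c,o+x*p[0]+y*p[1]+np.array([0,0,p[2]])),1))
cv2.imwrite('pics/w2.png',cv2.resize(im[60:280,200:440],None,fx=3,fy=2.7,interpolation=cv2.INTER_CUBIC))
E
```

```text
3.7 [ 0.51485782 -0.21068974  0.15155394] [ 0.40121489 -0.10115885  0.38946684] [-0.0244      0.13911832  0.01215435] 0.25081010351663374
pivot [320.7 254.8]
tip0 [320.9 225. ]
foot+y [278.9 199.9]
foot-y [363. 200.]
```

View pics/w2.png

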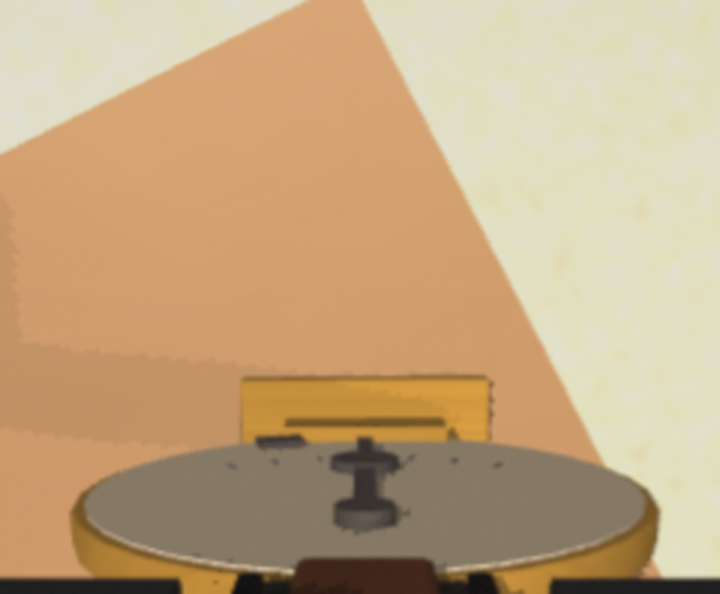

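Grip confirmed: the opening is about 21.8 mm. Foot edges and pointer project where expected, and the mark is about 0.27 rad to +y. Next: lift and carry.

play_rows(commands=[[[0,0,0.01,0,0,0,1],[0,0,0.03,0,0,0,1],[0,0,0.055,0,0,0,1],[0,0,0.085,0,0,0,1],[0,0,0.11,0,0,0,1]]])

```text
time_s: 4.25
tcp_pos: [0.5143, -0.2105, 0.2627]
ee_rot: [[0.892, -0.453, -0.001], [-0.453, -0.892, 0.0], [-0.001, -0.0, -1.0]]
wrist_force: [0.6, -0.2, -4.3]
gripper_width: 0.253
```

play_rows(commands=[[[0,0.01,0,0,0,0,1],[0.002,0.027,0,0,0,0.005,1],[0.004,0.05,0,0,0,0.01,1],[0.006,0.075,0,0,0,0.015,1],[0.008,0.1,0,0,0,0.02,1]]])

```text
time_s: 4.75
tcp_pos: [0.5213, -0.1089, 0.2591]
ee_rot: [[0.9, -0.435, -0.004], [-0.435, -0.9, 0.001], [-0.004, 0.001, -1.0]]
wrist_force: [0.4, 0.3, -5.0]
gripper_width: 0.25
```

play_rows(commands=[[[0.002,0.025,0,0,0,0.005,1],[0.004,0.05,0,0,0,0.01,1],[0.006,0.075,0,0,0,0.015,1],[0.008,0.1,0,0,0,0.02,1],[0.01,0.125,0,0,0,0.025,1]]])

```text
time_s: 5.25
tcp_pos: [0.5311, 0.0159, 0.2592]
ee_rot: [[0.911, -0.412, -0.004], [-0.412, -0.911, 0.0], [-0.004, 0.002, -1.0]]
wrist_force: [1.1, 0.3, -3.8]
gripper_width: 0.249
```

play_rows(commands=[[[0.002,0.025,0,0,0,0.005,1],[0.004,0.05,0,0,0,0.01,1],[0.006,0.075,0,0,0,0.015,1],[0.008,0.1,0,0,0,0.02,1],[0.01,0.12,0,0,0,0.025,1]]])

```text
time_s: 5.75
tcp_pos: [0.5411, 0.136, 0.2591]
ee_rot: [[0.921, -0.389, -0.004], [-0.389, -0.921, -0.001], [-0.004, 0.002, -1.0]]
wrist_force: [0.6, 0.2, -5.5]
gripper_width: 0.254
```

play_rows(commands=[[[0.001,0.02,0,0,0,0.005,1],[0.002,0.04,0,0,0,0.01,1],[0.003,0.06,0,0,0,0.015,1],[0.003,0.077,0,0,0,0.015,1],[0.003,0.088,0,0,0,0.015,1]]])

```text
time_s: 6.25
tcp_pos: [0.5455, 0.224, 0.261]
ee_rot: [[0.927, -0.375, -0.001], [-0.375, -0.927, -0.0], [-0.001, 0.0, -1.0]]
wrist_force: [0.6, 0.1, -4.9]
gripper_width: 0.251
```

```bash
python3 - <<'E'
from h import *
s=r.sense(); print(s['time_s'],s['tcp_pos'],s['ee_rot'],s['wrist_force'],s['moment'],s['gripper_width'])
for n in ['side','wrist','top']:
    c=cap(n,n+'3.png'); np.savez(n+'3.npz',W=cloud(c),img=c['image'])
    o=np.array([.5465,.2228,.05]); print(n,np.round(proj(c,o)))
E
```

```text
6.25 [0.54551978 0.22398028 0.2609792 ] [[ 9.27169428e-01 -3.74641539e-01 -7.55096058e-04]
 [-3.74641760e-01 -9.27169630e-01 -1.71092242e-04]
 [-6.36003872e-04  4.41522012e-04 -9.99999700e-01]] [ 0.6174537   0.14719487 -4.86498495] [-0.07691048  0.08471059 -0.03299388] 0.2512725910188238
side [248. 320.]
wrist [323. 210.]
top [209. 262.]
```

```bash
python3 - <<'E'
from h import *
def line(Q):
    u,s,v=np.linalg.svd(Q[:,:2]-Q[:,:2].mean(0),full_matrices=False); return np.degrees(np.arctan2(v[0,1],v[0,0])).round(1)
for n in ['side','top']:
    P=np.load(n+'3.npz')['W'].reshape(-1,3); P=P[np.isfinite(P[:,0])]; P=P[(np.hypot(P[:,0]-.5465,P[:,1]-.2228)<.075)]
    for lo,hi in [(.105,.116),(.13,.16),(.16,.19),(.19,.235),(.035,.06)]:
        Q=P[(P[:,2]>lo)&(P[:,2]<hi)]
        if len(Q)>20: print(n,lo,len(Q),cv2.minAreaRect(Q[:,:2].astype(np.float32)*1000),Q.mean(0).round(4),line(Q))
    if n=='side':
        Q=P[(P[:,2]>.09)&(P[:,2]<.24)]; print('disc zmin/max',np.percentile(Q[:,2],[.2,99.8]))
a=cv2.imread('pics/side3.png')[150:370,160:340]; b=cv2.imread('pics/wrist3.png')[100:320,220:420]
cv2.imwrite('pics/s3.png',np.hstack([cv2.resize(a,(400,489)),cv2.resize(b,(400,489))]))
E
```

```text
side 0.105 129 ((539.2832641601562, 226.55577087402344), (69.70820617675781, 37.39633560180664), 66.84793090820312) [0.5323 0.2356 0.114 ] 60.5
side 0.13 655 ((538.6060180664062, 226.076416015625), (111.597412109375, 11.194924354553223), 69.0497055053711) [0.5407 0.227  0.1453] 68.5
side 0.16 854 ((541.0634155273438, 226.16888427734375), (125.54046630859375, 10.314334869384766), 66.53426361083984) [0.5411 0.2273 0.1754] 68.3
side 0.19 1353 ((543.3355102539062, 224.9090576171875), (125.72735595703125, 13.225967407226562), 68.37043762207031) [0.5421 0.2286 0.212 ] 68.0
side 0.035 208 ((545.7805786132812, 221.711669921875), (15.729978561401367, 47.8354377746582), 68.19342803955078) [0.5437 0.2237 0.0475] 159.3
disc zmin/max [0.11039454 0.23971145]
top 0.105 29 ((527.7100219726562, 222.5469970703125), (33.843505859375, 78.86189270019531), 9.898602485656738) [0.5276 0.2257 0.114 ] -101.0
top 0.19 41 ((522.9412841796875, 170.0661163330078), (7.327010154724121, 11.774216651916504), 45.08328628540039) [0.5231 0.1698 0.2007] 144.3
```

View pics/s3.png

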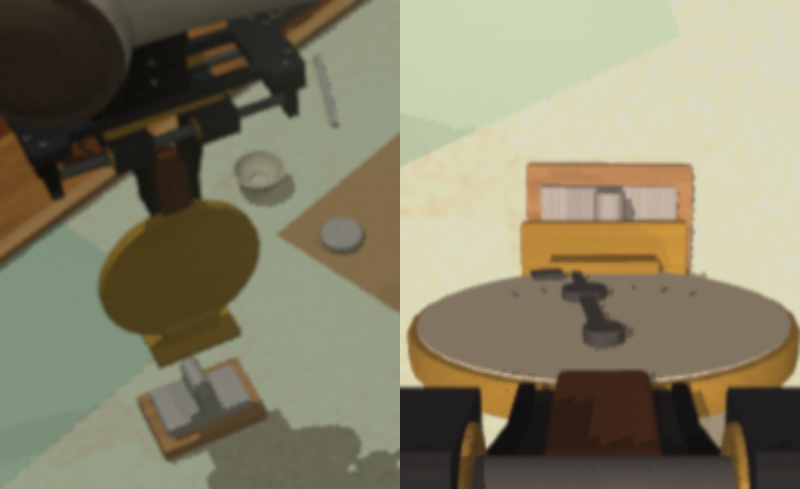

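Gauge hangs upright with its foot over the ridge (side view: stud at crop (200,400), directly below the foot). Lowering now.

play_rows(commands=[[[0.001,-0.001,-0.012,0,0,0,1],[0.001,-0.001,-0.024,0,0,0,1],[0.001,-0.001,-0.036,0,0,0,1],[0.001,-0.001,-0.046,0,0,0,1],[0.001,-0.001,-0.054,0,0,0,1]]])

```text
time_s: 6.9
tcp_pos: [0.5464, 0.2208, 0.206]
ee_rot: [[0.927, -0.376, -0.001], [-0.376, -0.927, -0.001], [-0.001, 0.001, -1.0]]
wrist_force: [-0.0, -0.5, -3.3]
gripper_width: 0.248
```

play_rows(commands=[[[0,0,0,0,0,0,1],[0,0,-0.001,0,0,0,1],[0,0,-0.002,0,0,0,1],[0,0,-0.003,0,0,0,1],[0,0,-0.003,0,0,0,1]]])

```text
time_s: 7.4
tcp_pos: [0.5468, 0.2214, 0.2048]
ee_rot: [[0.927, -0.375, 0.0], [-0.375, -0.927, 0.0], [0.0, -0.0, -1.0]]
wrist_force: [1.1, 0.1, -4.1]
gripper_width: 0.25
```

play_rows(commands=[[[0,0,-0.0005,0,0,0,1],[0,0,-0.001,0,0,0,1],[0,0,-0.001,0,0,0,1]]])

```text
time_s: 7.7
tcp_pos: [0.5468, 0.2213, 0.2035]
ee_rot: [[0.927, -0.375, -0.0], [-0.375, -0.927, -0.0], [-0.0, 0.0, -1.0]]
wrist_force: [0.6, -0.4, -4.1]
gripper_width: 0.249
```

```bash
python3 - <<'E'
from h import *
s=r.sense(); print(s['time_s'],s['tcp_pos'],s['wrist_force'],s['moment'])
E
```

```text
7.7 [0.54676562 0.22132426 0.20353254] [ 0.55163758 -0.3588718  -4.05840535] [-0.07731349  0.1413572  -0.0325121 ]
```

play_rows(commands=[[[0,0.0005,-0.0005,0,0,0,1],[0,0.001,-0.001,0,0,0,1],[0,0.001,-0.001,0,0,0,1]]])

```text
time_s: 8.0
tcp_pos: [0.5467, 0.2224, 0.2024]
ee_rot: [[0.927, -0.375, -0.0], [-0.375, -0.927, -0.0], [-0.0, 0.0, -1.0]]
wrist_force: [-0.2, 0.3, -4.2]
gripper_width: 0.25
```

play_rows(commands=[[[0,0,-0.0005,0,0,0,1],[0,0,-0.0005,0,0,0,1],[0,0,-0.0005,0,0,0,1]]])

```text
time_s: 8.3
tcp_pos: [0.5468, 0.2223, 0.202]
ee_rot: [[0.927, -0.375, -0.0], [-0.375, -0.927, -0.0], [-0.0, 0.0, -1.0]]
wrist_force: [-0.5, -0.1, -3.4]
gripper_width: 0.251
```

play_rows(commands=[[[0,0,-0.0005,0,0,0,1],[0,0,-0.0005,0,0,0,1],[0,0,-0.0005,0,0,0,1]]])

```text
time_s: 8.6
tcp_pos: [0.5468, 0.2223, 0.2016]
ee_rot: [[0.927, -0.375, 0.0], [-0.375, -0.927, 0.0], [0.0, -0.0, -1.0]]
wrist_force: [0.3, 1.3, -4.5]
gripper_width: 0.249
```

play_rows(commands=[[[0,0,-0.0005,0,0,0,1],[0,0,-0.0005,0,0,0,1],[0,0,-0.0005,0,0,0,1]]])

```text
time_s: 8.9
tcp_pos: [0.5469, 0.2224, 0.2015]
ee_rot: [[0.927, -0.375, 0.001], [-0.375, -0.927, 0.0], [0.0, -0.0, -1.0]]
wrist_force: [-0.1, 0.4, -1.6]
gripper_width: 0.252
```

play_rows(commands=[[[0,0,-0.0005,0,0,0,1],[0,0,-0.0005,0,0,0,1],[0,0,-0.0005,0,0,0,1]]])

```text
time_s: 9.2
tcp_pos: [0.547, 0.2223, 0.2014]
ee_rot: [[0.927, -0.375, 0.001], [-0.375, -0.927, 0.0], [0.001, -0.001, -1.0]]
wrist_force: [-1.6, -0.1, 3.5]
gripper_width: 0.25
```

Contact is about 7.5 N. I'll ease off slightly, hold, and measure the mark from the wrist camera.

play_rows(commands=[[[0,0,0.0002,0,0,0,1],[0,0,0.0003,0,0,0,1],[0,0,0.0003,0,0,0,1],[0,0,0.0003,0,0,0,1],[0,0,0.0003,0,0,0,1]]])

```text
time_s: 9.7
tcp_pos: [0.5471, 0.2224, 0.2014]
ee_rot: [[0.927, -0.375, 0.001], [-0.375, -0.927, 0.0], [0.001, -0.001, -1.0]]
wrist_force: [-2.4, -0.5, 5.0]
gripper_width: 0.251
```

```bash
cat > mk.py <<'E'
from h import *
def look(name):
    s=r.sense(); c=cap('wrist'); im=c['image']
    print(s['time_s'],np.round(s['tcp_pos'],4),np.round(s['wrist_force'],2))
    cv2.imwrite('pics/'+name,cv2.resize(im[170:280,240:400,::-1],None,fx=5,fy=5,interpolation=cv2.INTER_CUBIC))
    R=np.array(s['ee_rot']);x,y,z=R[:,0],-R[:,1],-R[:,2]
    o=np.array(s['tcp_pos'])-z*.1515
    f=lambda a,rr,xx=.006: np.round(proj(c,o+x*xx+y*rr*np.sin(a)+z*(.11-rr*np.cos(a))),1)
    for a in (0,.2,.24,.28,.32,.36): print(a,'r78',f(a,.078),'r82',f(a,.0825), 'crop78',np.round((f(a,.078)-[240,170])*5))
E
python3 -c "
from mk import *
look('w4.png')"
```

```text
9.7 [0.5471 0.2224 0.2014] [-2.42 -0.52  5.  ]
0 r78 [320.9 225. ] r82 [320.9 223.8] crop78 [404. 275.]
0.2 r78 [301.  225.4] r82 [300.1 224.2] crop78 [305. 277.]
0.24 r78 [297.  225.6] r82 [296.  224.4] crop78 [285. 278.]
0.28 r78 [293.  225.8] r82 [291.9 224.6] crop78 [265. 279.]
0.32 r78 [289.1 226.1] r82 [287.7 224.9] crop78 [246. 280.]
0.36 r78 [285.1 226.4] r82 [283.6 225.2] crop78 [226. 282.]
```

View pics/w4.png

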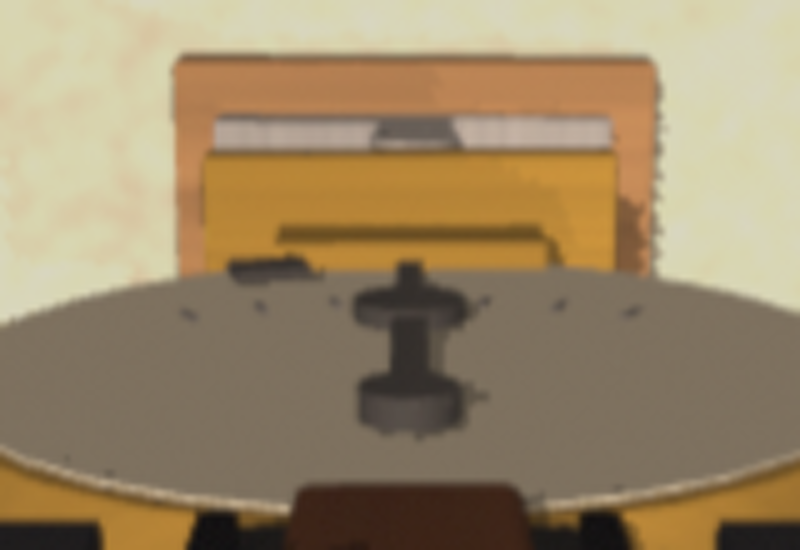

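Pointer tip at crop (410,265), on the foot's centre line (edges 207 and 615). Mark at (228–304, 268), so the angle is about 0.285 rad. Rocking about the foot middle, half the lean first.

play_rows(commands=[[[0.0016,0.004,0.0003,-0.0264,0.0107,0,1],[0.0032,0.008,0.0002,-0.0528,0.0214,0,1],[0.0049,0.012,-0.0001,-0.0793,0.0321,0,1],[0.0065,0.016,-0.0005,-0.1057,0.0428,0,1],[0.0081,0.02,-0.001,-0.1321,0.0534,0,1]]])

```text
time_s: 10.25
tcp_pos: [0.5552, 0.2428, 0.1998]
ee_rot: [[0.927, -0.371, -0.054], [-0.375, -0.917, -0.135], [0.0, 0.145, -0.989]]
wrist_force: [-0.4, -0.5, 3.8]
gripper_width: 0.249
```

play_rows(commands=[[[0,0,0,0,0,0,1],[0,0,0,0,0,0,1]]])

```text
time_s: 10.45
tcp_pos: [0.5551, 0.2427, 0.1998]
ee_rot: [[0.927, -0.371, -0.054], [-0.375, -0.917, -0.134], [0.0, 0.144, -0.99]]
wrist_force: [-0.5, -1.2, 4.5]
gripper_width: 0.252
```

play_rows(commands=[[[0.0016,0.004,-0.0004,-0.0264,0.0107,0,1],[0.0032,0.0079,-0.0011,-0.0528,0.0214,0,1],[0.0048,0.0118,-0.0019,-0.0793,0.0321,0,1],[0.0063,0.0157,-0.0028,-0.1057,0.0428,0,1],[0.0079,0.0195,-0.0039,-0.1321,0.0534,0,1]]])

```text
time_s: 10.95
tcp_pos: [0.5628, 0.2623, 0.1954]
ee_rot: [[0.927, -0.36, -0.107], [-0.375, -0.889, -0.264], [-0.0, 0.284, -0.959]]
wrist_force: [-0.4, -0.8, 1.9]
gripper_width: 0.249
```

play_rows(commands=[[[0,0,0,0,0,0,1],[0,0,0,0,0,0,1],[0,0,0,0,0,0,1],[0,0,0,0,0,0,1],[0,0,0,0,0,0,1]]])

```text
time_s: 11.45
tcp_pos: [0.5627, 0.2617, 0.1956]
ee_rot: [[0.927, -0.361, -0.106], [-0.376, -0.889, -0.26], [-0.0, 0.281, -0.96]]
wrist_force: [-0.7, -0.6, -0.6]
gripper_width: 0.249
```

play_rows(commands=[[[0,0,0,0,0,0,1],[0,0,0,0,0,0,1],[0,0,0,0,0,0,1],[0,0,0,0,0,0,1],[0,0,0,0,0,0,1]]])

```text
time_s: 11.95
tcp_pos: [0.5627, 0.262, 0.1956]
ee_rot: [[0.927, -0.36, -0.106], [-0.375, -0.89, -0.26], [-0.0, 0.281, -0.96]]
wrist_force: [-0.6, -0.3, -2.6]
gripper_width: 0.253
```

play_rows(commands=[[[0,0,0,0,0,0,1],[0,0,0,0,0,0,1],[0,0,0,0,0,0,1],[0,0,0,0,0,0,1],[0,0,0,0,0,0,1]]])

```text
time_s: 12.45
tcp_pos: [0.5627, 0.2619, 0.1957]
ee_rot: [[0.927, -0.36, -0.106], [-0.375, -0.89, -0.26], [-0.0, 0.281, -0.96]]
wrist_force: [1.0, 0.6, -3.9]
gripper_width: 0.249
```

play_rows(commands=[[[0,0,0,0,0,0,1],[0,0,0,0,0,0,1],[0,0,0,0,0,0,1],[0,0,0,0,0,0,1],[0,0,0,0,0,0,1]]])

```text
time_s: 12.95
tcp_pos: [0.5628, 0.2618, 0.196]
ee_rot: [[0.927, -0.36, -0.105], [-0.375, -0.889, -0.261], [0.0, 0.281, -0.96]]
wrist_force: [0.2, -0.6, -3.1]
gripper_width: 0.247
```

```bash
python3 -c "
from mk import *
look('w5.png')
s=r.sense();print(s['ee_rot'],s['gripper_width'])
c=cap('side','side5.png'); np.savez('side5.npz',W=cloud(c))
f=[r.sense()['wrist_force'] for _ in range(3)]; print(f)
"
```

```text
12.95 [0.5628 0.2618 0.196 ] [ 0.25 -0.64 -3.11]
0 r78 [321.3 225.1] r82 [321.3 223.9] crop78 [407. 276.]
0.2 r78 [301.3 225.5] r82 [300.5 224.3] crop78 [307. 278.]
0.24 r78 [297.4 225.7] r82 [296.4 224.5] crop78 [287. 278.]
0.28 r78 [293.4 226. ] r82 [292.2 224.7] crop78 [267. 280.]
0.32 r78 [289.4 226.2] r82 [288.1 225. ] crop78 [247. 281.]
0.36 r78 [285.5 226.5] r82 [284.  225.3] crop78 [228. 282.]
[[ 9.26875538e-01 -3.60289123e-01 -1.05325618e-01]
 [-3.75368756e-01 -8.89500345e-01 -2.60552171e-01]
 [ 1.86938997e-04  2.81035380e-01 -9.59697390e-01]] 0.25303157060921505
[array([ 0.77864053, -0.35495488, -4.18381751]), array([ 0.77864053, -0.35495488, -4.18381751]), array([ 0.77864053, -0.35495488, -4.18381751])]
```

View pics/w5.png

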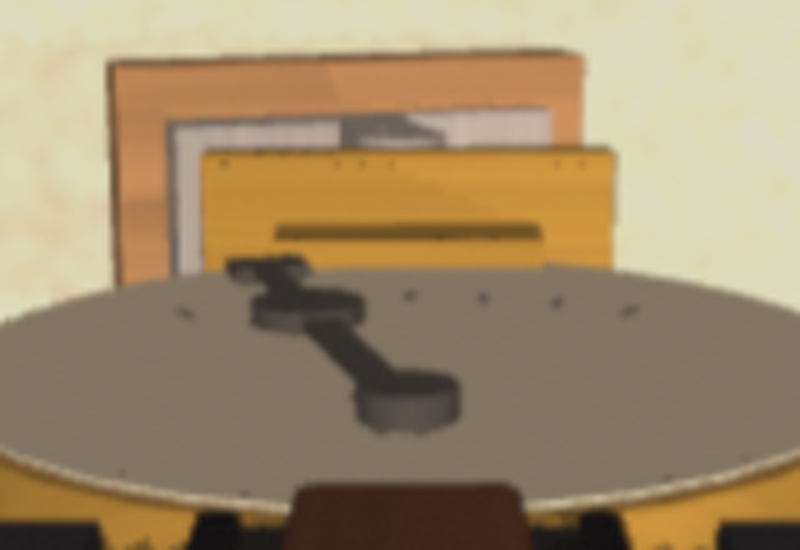

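Pointer tip at about (275,265) lies on the mark (228–308). The foot force has faded to nearly zero, so I'll lower in small steps.

play_rows(commands=[[[0,0,-0.0002,0,0,0,1],[0,0,-0.0004,0,0,0,1],[0,0,-0.0004,0,0,0,1],[0,0,-0.0004,0,0,0,1],[0,0,-0.0004,0,0,0,1]]])

```text
time_s: 13.55
tcp_pos: [0.5628, 0.2618, 0.1956]
ee_rot: [[0.927, -0.36, -0.105], [-0.375, -0.889, -0.261], [0.0, 0.281, -0.96]]
wrist_force: [-0.4, 0.7, -4.0]
gripper_width: 0.252
```

play_rows(commands=[[[0,0,0,0,0,0,1],[0,0,0,0,0,0,1],[0,0,0,0,0,0,1],[0,0,0,0,0,0,1],[0,0,0,0,0,0,1]]])

```text
time_s: 14.05
tcp_pos: [0.5628, 0.2618, 0.1956]
ee_rot: [[0.927, -0.36, -0.105], [-0.375, -0.89, -0.261], [0.0, 0.281, -0.96]]
wrist_force: [0.5, -0.1, -3.2]
gripper_width: 0.246
```

play_rows(commands=[[[0,0,0,0,0,0,1],[0,0,0,0,0,0,1],[0,0,0,0,0,0,1],[0,0,0,0,0,0,1],[0,0,0,0,0,0,1]]])

```text
time_s: 14.55
tcp_pos: [0.5628, 0.2618, 0.1956]
ee_rot: [[0.927, -0.36, -0.105], [-0.375, -0.889, -0.261], [0.0, 0.281, -0.96]]
wrist_force: [-0.1, 0.3, -3.3]
gripper_width: 0.249
```

play_rows(commands=[[[0,0,0,0,0,0,1],[0,0,0,0,0,0,1],[0,0,0,0,0,0,1],[0,0,0,0,0,0,1],[0,0,0,0,0,0,1]]])

```text
time_s: 15.05
tcp_pos: [0.5628, 0.2618, 0.1956]
ee_rot: [[0.927, -0.36, -0.105], [-0.375, -0.889, -0.261], [0.0, 0.281, -0.96]]
wrist_force: [0.9, 0.7, -4.0]
gripper_width: 0.246
```

play_rows(commands=[[[0,0,-0.0002,0,0,0,1],[0,0,-0.0003,0,0,0,1],[0,0,-0.0003,0,0,0,1],[0,0,-0.0003,0,0,0,1],[0,0,-0.0003,0,0,0,1]]])

```text
time_s: 15.55
tcp_pos: [0.5629, 0.2619, 0.1956]
ee_rot: [[0.927, -0.36, -0.105], [-0.375, -0.89, -0.261], [0.0, 0.281, -0.96]]
wrist_force: [-0.6, -0.6, -1.6]
gripper_width: 0.249
```

play_rows(commands=[[[0,0,0,0,0,0,1],[0,0,0,0,0,0,1],[0,0,0,0,0,0,1],[0,0,0,0,0,0,1],[0,0,0,0,0,0,1]]])

```text
time_s: 16.05
tcp_pos: [0.5629, 0.2619, 0.1955]
ee_rot: [[0.927, -0.36, -0.105], [-0.375, -0.89, -0.261], [0.0, 0.281, -0.96]]
wrist_force: [-0.6, -0.9, 0.6]
gripper_width: 0.248
```

play_rows(commands=[[[0,0,0,0,0,0,1],[0,0,0,0,0,0,1],[0,0,0,0,0,0,1],[0,0,0,0,0,0,1],[0,0,0,0,0,0,1]]])

```text
time_s: 16.55
tcp_pos: [0.5629, 0.2619, 0.1955]
ee_rot: [[0.927, -0.36, -0.105], [-0.375, -0.89, -0.261], [0.001, 0.281, -0.96]]
wrist_force: [-1.0, 0.8, 0.4]
gripper_width: 0.252
```

play_rows(commands=[[[0,0,0,0,0,0,1],[0,0,0,0,0,0,1],[0,0,0,0,0,0,1],[0,0,0,0,0,0,1],[0,0,0,0,0,0,1]]])

```text
time_s: 17.05
tcp_pos: [0.5629, 0.2619, 0.1955]
ee_rot: [[0.927, -0.36, -0.105], [-0.375, -0.89, -0.261], [0.0, 0.281, -0.96]]
wrist_force: [-0.3, 1.1, 2.4]
gripper_width: 0.249
```

play_rows(commands=[[[0,0,0.0001,0,0,0,1],[0,0,0.0001,0,0,0,1],[0,0,0.0001,0,0,0,1],[0,0,0.0001,0,0,0,1],[0,0,0.0001,0,0,0,1]]])

```text
time_s: 17.55
tcp_pos: [0.5629, 0.2619, 0.1955]
ee_rot: [[0.927, -0.36, -0.105], [-0.375, -0.89, -0.261], [0.0, 0.281, -0.96]]
wrist_force: [0.0, 0.3, 1.6]
gripper_width: 0.251
```

play_rows(commands=[[[0,0,0,0,0,0,1],[0,0,0,0,0,0,1],[0,0,0,0,0,0,1],[0,0,0,0,0,0,1],[0,0,0,0,0,0,1]]])

```text
time_s: 18.05
tcp_pos: [0.5629, 0.2619, 0.1955]
ee_rot: [[0.927, -0.36, -0.105], [-0.375, -0.89, -0.261], [0.0, 0.281, -0.96]]
wrist_force: [0.3, 1.0, 2.6]
gripper_width: 0.255
```

play_rows(commands=[[[0,0,0,0,0,0,1],[0,0,0,0,0,0,1],[0,0,0,0,0,0,1],[0,0,0,0,0,0,1],[0,0,0,0,0,0,1]]])

```text
time_s: 18.55
tcp_pos: [0.5629, 0.2619, 0.1955]
ee_rot: [[0.927, -0.36, -0.105], [-0.375, -0.89, -0.261], [0.0, 0.281, -0.96]]
wrist_force: [-0.4, 1.7, 2.9]
gripper_width: 0.252
```

```bash
python3 -c "
from mk import *
s=r.sense(); R=np.array(s['ee_rot']); z=-R[:,2]; print('foot',np.array(s['tcp_pos'])-z*.1515,'lean',np.arccos(z[2]))
for i in range(2):
    c=cap('wrist'); im=c['image']; print(r.sense()['wrist_force'])
    g=im[222:226,270:340].astype(int).sum(2); print(g)
a=im[215:245,270:340,::-1]; cv2.imwrite('pics/w6.png',cv2.resize(a,None,fx=10,fy=10,interpolation=cv2.INTER_NEAREST))
"
```

```text
foot [0.54693975 0.22239981 0.05005723] lean 0.28476489618042583
[0.67819375 1.84523277 3.87547519]
[[413 413 409 391 328 343 454 498 500 482 414 374 382 384 355 246 195 193
  193 190 173 169 169 171 167 165 167 166 159 162 186 269 369 396 399 399
  398 400 397 398 398 398 397 398 398 398 398 397 398 398 398 398 396 397
  398 395 396 395 395 393 395 392 394 392 393 394 395 394 393 394]
 [418 418 415 397 329 342 453 491 495 487 448 387 383 378 345 223 159 166
  176 181 172 149 148 148 151 149 161 189 204 208 211 247 321 376 383 383
  382 382 383 382 383 382 382 383 383 381 380 382 382 383 383 379 377 376
  376 375 376 377 376 376 377 374 375 375 374 376 374 374 375 375]
 [419 418 415 398 328 335 420 448 447 431 405 371 366 359 336 256 178 198
  213 216 204 155 144 146 150 151 161 184 218 229 235 244 290 352 357 359
  357 359 359 358 357 358 359 359 359 359 356 357 360 360 358 355 351 352
  352 351 352 353 351 353 353 352 351 353 352 352 351 353 352 350]
 [405 398 395 379 338 337 373 381 378 364 352 347 347 346 337 302 231 224
  233 236 222 177 149 146 148 148 150 161 189 217 244 268 3
[... 648 characters left out ...]
83 383 382 383 383 383 383 380 383 380 382 377 376 376
  377 375 377 374 374 374 374 374 376 375 377 375 376 374 374 373]
 [419 418 415 397 330 335 423 448 445 430 405 370 365 361 335 256 175 200
  213 216 203 155 145 148 150 148 157 186 216 230 233 245 289 353 358 357
  358 358 358 358 357 358 360 359 357 359 359 358 358 358 357 351 353 353
  352 351 352 352 351 353 351 351 353 350 351 351 351 351 350 350]
 [405 397 395 377 339 340 373 381 376 363 352 348 347 344 338 304 232 224
  233 233 221 176 152 147 148 150 152 161 188 217 243 268 316 342 345 346
  345 345 346 345 345 345 346 345 345 346 344 345 345 345 345 344 346 343
  346 345 343 346 345 343 346 345 345 343 343 345 344 344 343 343]]
```

View pics/w6.png

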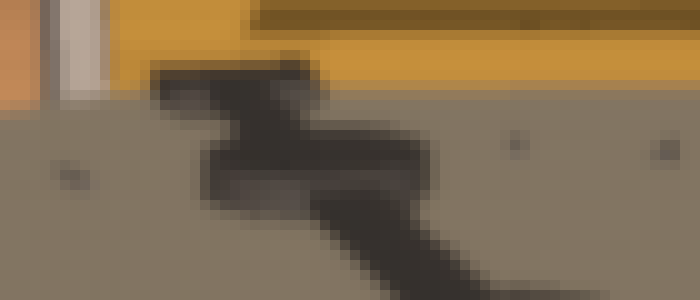

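play_rows(commands=[[[0,0,0.0001,0,0,0,1],[0,0,0.0001,0,0,0,1],[0,0,0.0001,0,0,0,1],[0,0,0.0001,0,0,0,1],[0,0,0.0001,0,0,0,1]]])

```text
time_s: 19.15
tcp_pos: [0.5628, 0.2619, 0.1955]
ee_rot: [[0.927, -0.36, -0.105], [-0.375, -0.89, -0.261], [0.0, 0.281, -0.96]]
wrist_force: [0.1, 1.6, 2.9]
gripper_width: 0.249
```

play_rows(commands=[[[0,0,0,0,0,0,1],[0,0,0,0,0,0,1],[0,0,0,0,0,0,1],[0,0,0,0,0,0,1],[0,0,0,0,0,0,1]]])

```text
time_s: 19.65
tcp_pos: [0.5628, 0.2618, 0.1955]
ee_rot: [[0.927, -0.36, -0.105], [-0.375, -0.889, -0.261], [0.0, 0.281, -0.96]]
wrist_force: [-0.6, 1.5, 2.5]
gripper_width: 0.25
```

play_rows(commands=[[[0,0,0,0,0,0,1],[0,0,0,0,0,0,1],[0,0,0,0,0,0,1],[0,0,0,0,0,0,1],[0,0,0,0,0,0,1]]])

```text
time_s: 20.15
tcp_pos: [0.5628, 0.2618, 0.1955]
ee_rot: [[0.927, -0.36, -0.105], [-0.375, -0.89, -0.261], [0.0, 0.281, -0.96]]
wrist_force: [0.2, 2.1, 3.3]
gripper_width: 0.251
```

Force is steady, with about 7 N of contact.

```bash
python3 -c "
from station import r
print(r.finish_job()); s=r.sense(); print(s['time_s'],s['wrist_force'],s['gripper_width'])"
```

```text
the job is handed in; nothing more can be done
None
the job is handed in; nothing more can be done
```

I gripped the gauge by its handle, carried it upright, and stood it upright on the ridge. I then rocked it 0.285 rad towards its +y and handed the job in still holding it, at about 20 s. No verdict was reported.

Last checks before handing in:
- **Pointer:** its tip was centred on the mark in the wrist image, at about column 293.5 for both. It did not move between two pictures.
- **Foot:** worked out from the arm's pose, its middle was at (0.547, 0.222, 0.050) m, about 1 mm from the ridge middle I measured.
- **Contact:** about 7–8 N on the ridge and steady over the last second. This comes from the wrist force less the gauge's weight of about 4.5 N, with roughly 0.5 N of noise. It was about 9 N at most during the rocking.
- **Grip:** the fingers held a 22 mm opening, matching the handle.

**Disagreements:** cameras differed by 2–4 mm on some positions, well inside the 15 mm limit. Foot contact faded to almost nothing just after the rock because the arm creeps slowly towards its target. I lowered it about 0.5 mm (net) to restore the contact.

**Not checked:** I didn't re-measure the bystanders at the end. The gauge was carried over them with its foot about 110 mm up, and the tallest is 45 mm.

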